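Line up the sample jars by size on the school lab's jar board

TASK

Set the four amber glass jars with black caps on the four black pads of the wooden board, one upright at the centre of each pad, in order of size: the largest on the pad next to the tall steel peg, then smaller and smaller away from it. Set them down gently, knock none of them over, and leave the glass beaker where it stands.

Things in the scene. Friction and masses are not known exactly. Their poses are not given: they have to be found in the camera images.
- jar_xl: The largest of the four loose round jars of amber glass with black screw caps: body 56 mm in diameter, 60 mm high to the cap (the last 5 mm is a sloping shoulder), cap 45 mm wide, 80 mm high in all, about 190 g (varies), rigid and closed. It stands on the table at the start. Origin: centre of its underside; z up along its axis.
- jar_l: The second largest of the four loose round jars of amber glass with black screw caps: body 47 mm in diameter, 48 mm high to the cap (the last 5 mm is a sloping shoulder), cap 38 mm wide, 66 mm high in all, about 120 g (varies), rigid and closed. It stands on the table at the start. Origin: centre of its underside; z up along its axis.
- jar_m: The third largest of the four loose round jars of amber glass with black screw caps: body 38 mm in diameter, 37 mm high to the cap (the last 5 mm is a sloping shoulder), cap 30 mm wide, 53 mm high in all, about 75 g (varies), rigid and closed. It stands on the table at the start. Origin: centre of its underside; z up along its axis.
- jar_s: The smallest of the four loose round jars of amber glass with black screw caps: body 30 mm in diameter, 27 mm high to the cap (the last 5 mm is a sloping shoulder), cap 24 mm wide, 41 mm high in all, about 45 g (varies), rigid and closed. It stands on the table at the start. Origin: centre of its underside; z up along its axis.
- mark_a: The first of four equal black rubber pads, 62 mm wide, 3 mm thick, fixed 85 mm apart in a straight row (a, b, c, d) on a brown wooden board, 90 x 480 mm, 12 mm thick, fixed on the table. Origin: centre of the pad's underside, 12 mm above the table (its top is at 15 mm); y points along the row from mark_a to mark_d, x across it, z up.
- mark_b: The second of four equal black rubber pads, 62 mm wide, 3 mm thick, fixed 85 mm apart in a straight row (a, b, c, d) on a brown wooden board, 90 x 480 mm, 12 mm thick, fixed on the table. Origin: centre of the pad's underside, 12 mm above the table (its top is at 15 mm); y points along the row from mark_a to mark_d, x across it, z up.
- mark_c: The third of four equal black rubber pads, 62 mm wide, 3 mm thick, fixed 85 mm apart in a straight row (a, b, c, d) on a brown wooden board, 90 x 480 mm, 12 mm thick, fixed on the table. Origin: centre of the pad's underside, 12 mm above the table (its top is at 15 mm); y points along the row from mark_a to mark_d, x across it, z up.
- mark_d: The last of four equal black rubber pads, 62 mm wide, 3 mm thick, fixed 85 mm apart in a straight row (a, b, c, d) on a brown wooden board, 90 x 480 mm, 12 mm thick, fixed on the table. Origin: centre of the pad's underside, 12 mm above the table (its top is at 15 mm); y points along the row from mark_a to mark_d, x across it, z up.
- peg: The tall steel peg, 70 mm high, 26 mm across its foot and 20 mm across its head, fixed upright on the board at one end of the row, 78 mm beyond the end pad: sometimes mark_a, sometimes mark_d. The other end has only a flat steel plug, 26 mm across and 6 mm high. Origin: centre of its foot, on the board's top.
- beaker: A small glass beaker, 44 mm across and 60 mm high, standing loose among the jars. To be left alone. Origin: centre of its underside; z up.

How it is judged:
By the outcome, as a careful person would: the job done as asked, in the order asked, and still so for the second after the job is handed in, with the robot touching nothing.
It also fails if it takes over 104 s, if anything falls off the work surface, if the arm or the gripper's body presses on something with over 40 N, if the wrist force passes 120 N, or if a joint passes its speed limit or range.

ROBOT

A 6-joint arm with a two-finger parallel gripper is mounted at the origin on the work surface. World frame = base frame: x ahead of the robot, y to its left, z up, the work surface at z = 0. Lengths are in m, angles in rad, forces in N, time in s.
With the tool pointing down it reaches from about 0.25 to 0.775 m from the base axis. Payload 4 kg.
Tool frame: the origin (TCP) lies midway between the tips of the shut fingers; the grasp point (between the pads) lies 19 mm behind it (robot.hold_point_z is the distance from the TCP to the grasp point, in m); z points along the fingers, y is the line along which they close (so a half turn about z gives the same grasp; the last joint's range is limited). The gripper opens to 94 mm and grips with 3 to 60 N. Pads are 16 mm wide; open, the fingers measure 119 mm over their backs; the gripper's body (75 mm by 177 mm) begins 78 mm behind the grasp point.
Start: joints at [-1.389, 0.087, 1.371, -0, 1.684, -0.103], TCP at [0.155, -0.528, 0.206] pointing down, gripper open.
Joint ranges: [-3.1, 3.1], [-0.76, 2.03], [0.27, 2.55], [-1.08, 4.22], [0.17, 2.65], [-2.57, 2.57]. Speed limits (rad/s): [2.79, 2.79, 3.14, 3.14, 3.14, 3.14].

INTERFACE

Orientations are given as [roll, pitch, yaw] about the fixed x, y, z axes, in that order (R = Rz(yaw) Ry(pitch) Rx(roll)).
In Python, from bench import readout, imaging, robot gives the robot as it stands.
- The arm moves only by the tool carry_out, never from a script. Its argument "motion" is text: rows parted by semicolons, each of 7 numbers parted by spaces: the shift along the tool's x, y, z each as a share of 200 mm, from -1 to 1, then the turn, a rotation vector about the tool's x, y, z each as a share of 120 degrees, from -1 to 1, then the opening, from 0 (shut) to 1 (fully open). A call has 1 to 12 rows; each row shifts and turns the commanded pose from where the row before left it, along the tool's axes as they then stand; what a row does not reach is not made up. A row lasts 1/8 s, in which the tool goes at most 62.5 mm and 10.7 degrees, less where a joint would pass 70% of its speed; a pose out of reach is approached as far as the arm can. A call with a number of a shift or a turn outside -1 to 1 is refused whole. A call with a gripper value outside its range is refused whole. The fingers move at their own pace and stop on an object; the grip force is fixed at half the most. Time passes only in rows, so rows that do not move let the fingers close. It gives the time, the measured TCP pose, the force, the opening and the grip force at its end, in the units of the state.
- readout.get_obs(): the state, without advancing time (a new reading comes with each control period).
- imaging.snapshot(name): name is "side" or "top"; returns a dict with "pixels" (480x640x3 uint8, red, green, blue), "fx", "fy", "cx", "cy" (pixels), "dist_coeffs" ([k1, k2, p1, p2, k3] as OpenCV has them; the pictures are not rectified), "R" (3x3) and "t" (3): a world point X has camera coordinates R X + t. Camera axes: x right, y down, z forward; pixel columns grow to the right and rows downward; lengths in m; the calibration is good to about 2 mm. A picture is of the moment at which its call begins. There is no depth.
- robot.close_job(): hands the job in; it is judged then, once.
The state is a dict: "time": time; "joint_positions": joint angles; "qvel": joint speeds; "joint_torque": joint torques, N m; "tool_pos": TCP position; "ee_rot": TCP orientation; "wrist_force": force on the tool from outside, world axes, zero at the start; "wrist_torque": the same for the moment, N m; "width": finger opening in m; "finger_force": force on a finger pad.
Only numpy, scipy, OpenCV 4.12 (cv2) and the standard library are available. Lean on these libraries where they do the work, as an engineer would, in place of code of your own. Each camera call takes 0.05 s, during which the arm holds its last target. There are 200 camera calls.

## Working session

There is one attempt and no reset: what is moved stays moved. The work goes in short steps, Python scripts to look and compute and a tool call to move; the robot and the scene stay as the last step left them, time stands still between calls to the robot, and variables do not carry over. Pictures are saved under pics/ and viewed, at most 14 in all, crops included, and the job is handed in when it is done.

Besides the shell and the picture viewer there is one more tool, called after ">>>" as name(argument=value, ...), one argument or row to a line, values as JSON. carry_out: Moves the arm, as the interface text tells. Its arguments: {"type":"object","properties":{"motion":{"type":"string"}},"required":["motion"]}

```bash
mkdir -p pics; ls; python3 - <<'E'
from bench import readout, imaging, robot
import cv2,numpy as np
for n in("top","side"):
    s=imaging.snapshot(n);cv2.imwrite(f"pics/{n}0.png",s["pixels"][:,:,::-1])
    print(n,{k:np.round(v,4).tolist() for k,v in s.items() if k!="pixels"})
print(readout.get_obs(), robot.hold_point_z)
E
```

```text
pics
top {'fx': 466.0905, 'fy': 466.0905, 'cx': 316.2878, 'cy': 241.3115, 'dist_coeffs': [-0.1054, 0.0, 0.0, 0.0, 0.0], 'R': [[-0.0925, -0.9957, -0.0021], [-0.9725, 0.0907, -0.2147], [0.214, -0.0178, -0.9767]], 't': [0.0547, 0.5613, 0.9424]}
side {'fx': 462.2595, 'fy': 462.2595, 'cx': 317.7668, 'cy': 244.0917, 'dist_coeffs': [0.0173, 0.0, 0.0, 0.0, 0.0], 'R': [[0.973, -0.2309, 0.0019], [-0.161, -0.684, -0.7115], [0.1656, 0.692, -0.7027]], 't': [-0.5314, 0.1251, 0.7175]}
{'time': 0.1, 'joint_positions': array([-1.38909208e+00,  8.78619284e-02,  1.37208054e+00, -3.47138136e-05,
        1.68357064e+00, -1.03098444e-01]), 'qvel': array([ 0.00054794, -0.00145584, -0.00547201, -0.00086079,  0.0010623 ,
       -0.00026848]), 'joint_torque': array([ 2.77816325e-03, -3.41248512e+01, -3.03303838e+01,  7.18632806e-02,
        3.04062758e-02, -8.81608753e-05]), 'tool_pos': array([ 0.1544299 , -0.52737391,  0.20444313]), 'ee_rot': array([-3.13967884e+00, -1.63328101e-04,  2.84798661e-01]), 'wrist_force': array([-0.94753144, -0.32484084, -0.33697353]), 'wrist_torque': array([ 0.00778217, -0.00410809, -0.0350808 ]), 'finger_force': 0.0, 'width': 0.09337552194587741} 0.0188
```

View pics/top0.png

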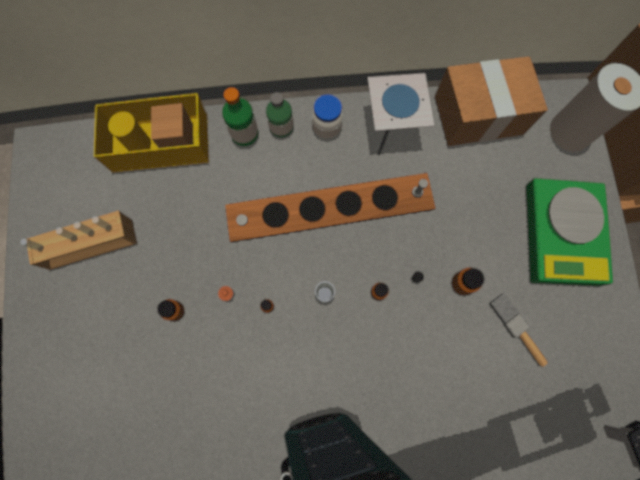

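View pics/side0.png

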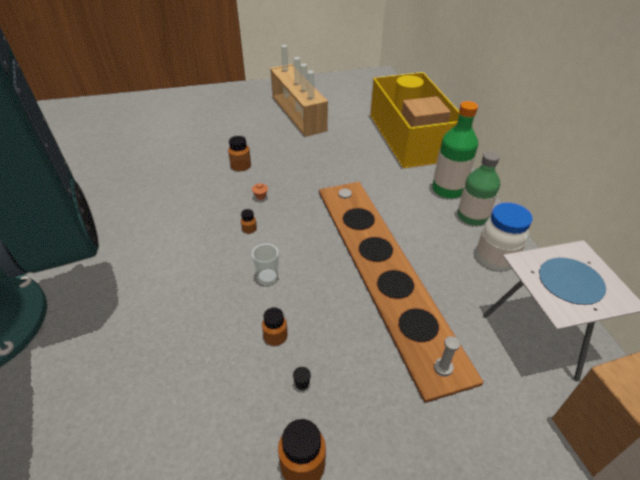

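The top view shows four jars. By apparent size, XL is at about (470,280), L at (170,309), M at (380,291) and S at (267,306). The beaker is at (324,293), and there is a loose black cap at (418,277) and a red piece at (226,294). The peg is at the right end of the board (420,188), next to the pad at (385,197). I'll enlarge the pictures and segment the dark blobs (caps and pads) in both views.

```bash
cat > h.py <<'E'
from bench import imaging, readout
import cv2,numpy as np
def cam(n):
    s=imaging.snapshot(n); K=np.array([[s["fx"],0,s["cx"]],[0,s["fy"],s["cy"]],[0,0,1]])
    return s["pixels"],K,np.array(s["dist_coeffs"],float),np.array(s["R"]),np.array(s["t"])
def tri(c1,p1,c2,p2):
    u=[cv2.undistortPoints(np.array([[p]],float),c[1],c[2]).reshape(2,1) for c,p in((c1,p1),(c2,p2))]
    P=[np.c_[c[3],c[4]] for c in(c1,c2)]
    X=cv2.triangulatePoints(P[0],P[1],*u)[:,0];return X[:3]/X[3]
def proj(c,X): return cv2.projectPoints(np.array(X,float).reshape(-1,3),cv2.Rodrigues(c[3])[0],c[4],c[1],c[2])[0].reshape(-1,2)
def blobs(im,box,thr=45):
    x0,y0,x1,y1=box; m=np.zeros(im.shape[:2],np.uint8); m[y0:y1,x0:x1]=(im.max(2)<thr)[y0:y1,x0:x1]
    n,l,st,ce=cv2.connectedComponentsWithStats(m)
    return [(ce[i].round(2).tolist(),st[i].tolist()) for i in range(1,n) if st[i][4]>25]
E
python3 - <<'E'
from h import *
T=cam("top");S=cam("side")
for b in blobs(T[0],(140,170,520,340)):print("T",b)
for b in blobs(S[0],(210,120,480,480)):print("S",b)
def crop(im,x,y,w,h,f,n): cv2.imwrite(n,cv2.resize(im[y:y+h,x:x+w,::-1],None,fx=f,fy=f,interpolation=cv2.INTER_CUBIC))
crop(T[0],150,170,350,160,2.28,"pics/tc.png")
crop(S[0],220,130,265,199,3,"pics/sc1.png")
crop(S[0],240,290,250,187,3.2,"pics/sc2.png")
E
```

```text
T ([384.33, 197.21], [373, 186, 23, 23, 404])
T ([348.21, 202.89], [337, 192, 23, 23, 409])
T ([311.78, 208.59], [300, 198, 24, 22, 413])
T ([275.01, 214.4], [264, 203, 23, 23, 416])
T ([472.58, 278.46], [463, 269, 20, 20, 300])
T ([417.12, 276.95], [413, 273, 10, 9, 66])
T ([380.81, 289.47], [375, 284, 12, 12, 104])
T ([166.36, 308.69], [159, 301, 16, 16, 198])
T ([265.89, 304.67], [262, 301, 9, 8, 54])
S ([237.35, 143.16], [230, 137, 16, 13, 179])
S ([358.21, 218.67], [344, 209, 29, 20, 404])
S ([247.05, 215.11], [242, 210, 11, 11, 98])
S ([375.21, 249.14], [360, 239, 32, 22, 500])
S ([395.17, 284.03], [379, 272, 34, 26, 633])
S ([273.34, 317.99], [265, 309, 18, 19, 295])
S ([418.1, 324.89], [400, 310, 37, 31, 846])
S ([301.47, 378.39], [294, 368, 16, 22, 258])
S ([301.1, 441.3], [283, 420, 37, 44, 1292])
```

View pics/tc.png

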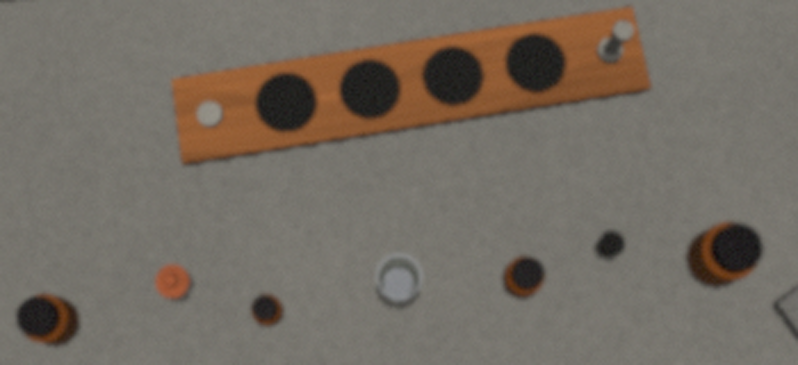

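View pics/sc2.png

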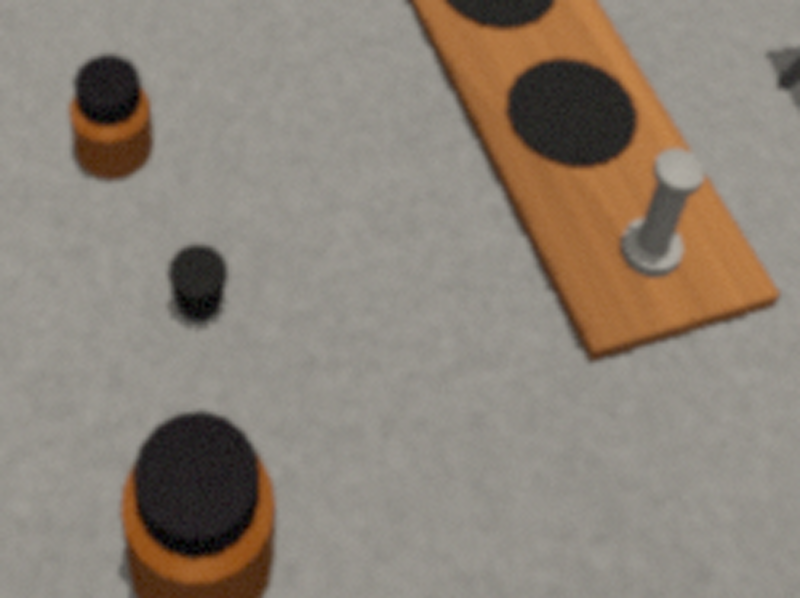

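The crops confirm the scene: the XL, M, S and L jars, the loose cap standing separately, and the peg at the right end. Next I'll fit cap cylinders and pad discs to the blob centroids in both views, with height left free.

```bash
cat >> h.py <<'E'
from scipy.optimize import least_squares
def cen(c,x,y,z0,h,r):
    a=np.linspace(0,2*np.pi,60,endpoint=False)
    X=np.concatenate([np.c_[x+r*np.cos(a),y+r*np.sin(a),0*a+z] for z in(z0,z0+h)])
    H=cv2.convexHull(proj(c,X).astype(np.float32)); m=cv2.moments(H); return np.array([m["m10"]/m["m00"],m["m01"]/m["m00"]])
def fit(T,S,pt,ps,h,r,z=None):
    x0=tri(T,pt,S,ps)
    f=lambda v:np.r_[cen(T,v[0],v[1],v[2] if z is None else z,h,r)-pt,cen(S,v[0],v[1],v[2] if z is None else z,h,r)-ps]
    q=least_squares(f,x0 if z is None else x0[:2],diff_step=1e-3,x_scale=.01); return q.x,q.fun
E
python3 - <<'E'
from h import *
T=cam("top");S=cam("side")
D=dict(xl=((472.58,278.46),(301.1,441.3),.020,.0225,.060),l=((166.36,308.69),(237.35,143.16),.018,.019,.048),m=((380.81,289.47),(273.34,317.99),.016,.015,.037),s=((265.89,304.67),(247.05,215.11),.014,.012,.027),
p1=((384.33,197.21),(418.1,324.89),.0001,.031,.015),p2=((348.21,202.89),(395.17,284.03),.0001,.031,.015),p3=((311.78,208.59),(375.21,249.14),.0001,.031,.015),p4=((275.01,214.4),(358.21,218.67),.0001,.031,.015))
for k,(a,b,h,r,z) in D.items():
    v,e=fit(T,S,a,b,h,r);w,e2=fit(T,S,a,b,h,r,z)
    print(k,v.round(4),e.round(1),"fixed z",w.round(4),e2.round(1))
print("beaker, loosecap",tri(T,(324,293),S,(266,265)),tri(T,(417.1,277),S,(301.5,378)))
E
```

```text
xl [ 0.4509 -0.3198  0.06  ] [-0. -0. -0.  0.] fixed z [ 0.4509 -0.3198] [-0. -0. -0.  0.]
l [0.4492 0.3335 0.0461] [-0.  -0.2 -0.2  0.1] fixed z [0.449  0.3323] [ 0.2 -0.3 -0.3 -0.4]
m [ 0.4496 -0.1259  0.0359] [-0.  -0.1 -0.1  0. ] fixed z [ 0.4495 -0.1263] [ 0.2 -0.2 -0.1 -0.2]
s [0.4411 0.1231 0.0258] [-0.  -0.1 -0.1  0. ] fixed z [0.4411 0.1225] [ 0.2 -0.2 -0.2 -0.3]
p1 [ 0.6639 -0.1649  0.0124] [-0.   0.1  0.1 -0. ] fixed z [ 0.6631 -0.1657] [ 0.6  0.1  0.  -0.5]
p2 [ 0.6582 -0.0801  0.0123] [-0.  0.  0. -0.] fixed z [ 0.6574 -0.0811] [ 0.6 -0.  -0.  -0.5]
p3 [0.6522 0.0048 0.012 ] [-0.   0.2  0.1 -0. ] fixed z [0.6513 0.0035] [ 0.6  0.1  0.  -0.6]
p4 [0.6466 0.09   0.0117] [-0.   0.1  0.1 -0. ] fixed z [0.6456 0.0884] [ 0.6  0.  -0.1 -0.7]
beaker, loosecap [ 0.45576939 -0.00418935  0.02753227] [ 0.47216479 -0.21419519  0.01629686]
```

Measured heights agree with the text to within 3 mm, so the positions can be trusted. I'll align the closing axis across the board by turning to yaw of about 1.64.

```bash
cat > go.py <<'E'
import sys,numpy as np
from bench import readout
from scipy.spatial.transform import Rotation as R
o=readout.get_obs(); Rm=R.from_euler("xyz",o["ee_rot"]); p=np.array(o["tool_pos"])
print(round(o["time"],2),p.round(4),np.round(o["ee_rot"],4),round(o["width"],4),np.round(o["wrist_force"],1))
pts=[list(map(float,a.split(","))) for a in sys.argv[1:]]
for t in pts:
    t=np.array(t); d=Rm.inv().apply(t-p); print(t,"shares",(d/.2).round(4)); p=t
dR=(Rm.inv()*R.from_euler("xyz",[np.pi,0,1.64])).as_rotvec(); print("turn shares",(np.degrees(dR)/120).round(4))
E
python3 go.py
```

```text
0.3 [ 0.1545 -0.5277  0.2051] [-3.1409e+00 -1.0000e-04  2.8480e-01] 0.0943 [ 0.9 -0.7 -0.2]
turn shares [-3.00e-04 -3.00e-04 -6.47e-01]
```

>>> carry_out(
  motion="0 0 0 0 0 -0.0647 1;0 0 0 0 0 -0.0647 1;0 0 0 0 0 -0.0647 1;0 0 0 0 0 -0.0647 1;0 0 0 0 0 -0.0647 1;0 0 0 0 0 -0.0647 1;0 0 0 0 0 -0.0647 1;0 0 0 0 0 -0.0647 1;0 0 0 0 0 -0.0647 1;0 0 0 0 0 -0.0647 1;0 0 0 0 0 0 1",
)

```text
time: 1.68
tool_pos: [0.1545, -0.5278, 0.2054]
ee_rot: [3.142, -0.0, 1.638]
wrist_force: [-0.7, -0.6, -0.1]
width: 0.0939
finger_force: 0.0
```

```bash
python3 go.py .451,-.32,.2 .451,-.32,.022
```

```text
1.68 [ 0.1545 -0.5278  0.2054] [ 3.1416e+00 -1.0000e-04  1.6383e+00] 0.0939 [-0.7 -0.6 -0.1]
[ 0.451 -0.32   0.2  ] shares [0.9368 1.549  0.0272]
[ 0.451 -0.32   0.022] shares [-1.0e-04 -0.0e+00  8.9e-01]
turn shares [ 0.     -0.     -0.0008]
```

>>> carry_out(
  motion="0.0937 0.1549 0.0027 0 0 0 1;0.0937 0.1549 0.0027 0 0 0 1;0.0937 0.1549 0.0027 0 0 0 1;0.0937 0.1549 0.0027 0 0 0 1;0.0937 0.1549 0.0027 0 0 0 1;0.0937 0.1549 0.0027 0 0 0 1;0.0937 0.1549 0.0027 0 0 0 1;0.0937 0.1549 0.0027 0 0 0 1;0.0937 0.1549 0.0027 0 0 0 1;0.0937 0.1549 0.0027 0 0 0 1;0 0 0 0 0 0 1;0 0 0 0 0 0 1",
)

```text
time: 3.18
tool_pos: [0.4503, -0.3198, 0.2]
ee_rot: [-3.141, 0.0, 1.639]
wrist_force: [0.8, -0.2, 0.2]
width: 0.0941
finger_force: 0.0
```

```bash
python3 go.py .451,-.32,.02
```

```text
3.17 [ 0.4503 -0.3198  0.2   ] [-3.1409e+00  3.0000e-04  1.6387e+00] 0.0941 [ 0.8 -0.2  0.2]
[ 0.451 -0.32   0.02 ] shares [-0.001   0.0042  0.9   ]
turn shares [-0.0003  0.0002 -0.0006]
```

>>> carry_out(
  motion="0 0.004 0.12 0 0 0 1;0 0 0.16 0 0 0 1;0 0 0.16 0 0 0 1;0 0 0.16 0 0 0 1;0 0 0.14 0 0 0 1;0 0 0.1 0 0 0 1;0 0 0.06 0 0 0 1;0 0 0 0 0 0 1;0 0 0 0 0 0 0.55;0 0 0 0 0 0 0.5;0 0 0 0 0 0 0.4;0 0 0 0 0 0 0.4",
)

```text
time: 4.68
tool_pos: [0.4516, -0.3196, 0.0204]
ee_rot: [3.141, 0.001, 1.64]
wrist_force: [0.4, 0.0, -0.2]
width: 0.0576
finger_force: 0.6
```

```bash
python3 go.py .45,-.32,.02
```

```text
4.67 [ 0.4516 -0.3196  0.0204] [3.1412e+00 5.0000e-04 1.6400e+00] 0.0576 [ 0.4  0.  -0.2]
[ 0.45 -0.32  0.02] shares [-0.0017 -0.0084  0.0021]
turn shares [0.0002 0.0002 0.    ]
```

>>> carry_out(
  motion="0 0 0 0 0 0 0.2;0 0 0 0 0 0 0.2;0 0 0 0 0 0 0.2;0 0 -0.05 0 0 0 0.2;0 0 -0.1 0 0 0 0.2;0 0 -0.15 0 0 0 0.2;0 0 -0.15 0 0 0 0.2;0 0 -0.05 0 0 0 0.2;0 0 0 0 0 0 0.2",
)

```text
time: 5.8
tool_pos: [0.4516, -0.3196, 0.1203]
ee_rot: [3.141, 0.001, 1.64]
wrist_force: [0.4, 0.5, -1.6]
width: 0.0555
finger_force: 30.0
```

```bash
python3 go.py .6635,-.1655,.12 .6635,-.1655,.036
```

```text
5.8 [ 0.4516 -0.3196  0.1203] [3.1409e+00 6.0000e-04 1.6399e+00] 0.0555 [ 0.4  0.5 -1.6]
[ 0.6635 -0.1655  0.12  ] shares [0.6954 1.1101 0.0019]
[ 0.6635 -0.1655  0.036 ] shares [ 3.0e-04 -3.0e-04  4.2e-01]
turn shares [ 0.0003  0.0003 -0.    ]
```

>>> carry_out(
  motion="0.035 0.0555 0 0 0 0 0.2;0.0695 0.111 0 0 0 0 0.2;0.0695 0.111 0 0 0 0 0.2;0.0695 0.111 0 0 0 0 0.2;0.0695 0.111 0 0 0 0 0.2;0.0695 0.111 0 0 0 0 0.2;0.0695 0.111 0 0 0 0 0.2;0.0695 0.111 0 0 0 0 0.2;0.0695 0.111 0 0 0 0 0.2;0.0695 0.111 0 0 0 0 0.2;0.035 0.0555 0 0 0 0 0.2;0 0 0 0 0 0 0.2",
)

```text
time: 7.3
tool_pos: [0.6633, -0.1644, 0.1185]
ee_rot: [-3.139, -0.001, 1.641]
wrist_force: [0.1, -0.2, -0.8]
width: 0.0558
finger_force: 30.0
```

```bash
python3 go.py .6635,-.1655,.12 .6635,-.1655,.036
```

```text
7.3 [ 0.6633 -0.1644  0.1185] [-3.1393e+00 -7.0000e-04  1.6413e+00] 0.0558 [ 0.1 -0.2 -0.8]
[ 0.6635 -0.1655  0.12  ] shares [-0.0057  0.0007 -0.0073]
[ 0.6635 -0.1655  0.036 ] shares [-3.0e-04  1.0e-03  4.2e-01]
turn shares [-0.0011 -0.0004  0.0006]
```

Settle, then descend gently.

>>> carry_out(
  motion="-0.004 0 0.05 0 0 0 0.2;0 0 0.1 0 0 0 0.2;0 0 0.1 0 0 0 0.2;0 0 0.07 0 0 0 0.2;0 0 0.04 0 0 0 0.2;0 0 0.02 0 0 0 0.2;0 0 0 0 0 0 0.2;0 0 0 0 0 0 0.2",
)

```text
time: 8.3
tool_pos: [0.664, -0.1663, 0.045]
ee_rot: [3.14, 0.001, 1.64]
wrist_force: [0.2, -0.4, -1.9]
width: 0.0556
finger_force: 30.0
```

```bash
python3 go.py .6635,-.1655,.036
```

```text
8.3 [ 0.664  -0.1663  0.045 ] [3.1400e+00 7.0000e-04 1.6399e+00] 0.0556 [ 0.2 -0.4 -1.9]
[ 0.6635 -0.1655  0.036 ] shares [ 0.0044 -0.0021  0.0452]
turn shares [ 0.0008  0.0003 -0.    ]
```

>>> carry_out(
  motion="0.003 -0.002 0.01 0 0 0 0.2;0 0 0.01 0 0 0 0.2;0 0 0.01 0 0 0 0.2;0 0 0.006 0 0 0 0.2;0 0 0.005 0 0 0 0.2;0 0 0 0 0 0 0.2;0 0 0 0 0 0 0.2",
)

```text
time: 9.18
tool_pos: [0.663, -0.1657, 0.0359]
ee_rot: [3.141, 0.0, 1.64]
wrist_force: [0.8, -0.6, -1.9]
width: 0.0555
finger_force: 30.0
```

>>> carry_out(
  motion="0 0 0.003 0 0 0 0.2;0 0 0 0 0 0 0.2;0 0 0 0 0 0 0.2",
)

```text
time: 9.55
tool_pos: [0.6631, -0.1656, 0.0355]
ee_rot: [3.141, 0.0, 1.64]
wrist_force: [-0.2, 0.0, -0.3]
width: 0.0558
finger_force: 30.0
```

>>> carry_out(
  motion="0 0 0 0 0 0 0.62;0 0 0 0 0 0 0.66;0 0 0 0 0 0 0.75;0 0 0 0 0 0 0.85;0 0 0 0 0 0 0.85;0 0 -0.05 0 0 0 0.85;0 0 -0.15 0 0 0 0.85;0 0 -0.2 0 0 0 0.85;0 0 -0.2 0 0 0 0.85;0 0 -0.1 0 0 0 0.85;0 0 0 0 0 0 0.85",
)

```text
time: 10.92
tool_pos: [0.6643, -0.166, 0.179]
ee_rot: [3.136, 0.003, 1.64]
wrist_force: [-0.4, 0.8, -0.3]
width: 0.0797
finger_force: 0.0
```

```bash
python3 go.py .449,.332,.175 .449,.332,.015
```

```text
10.93 [ 0.6643 -0.166   0.179 ] [3.1357e+00 2.5000e-03 1.6399e+00] 0.0797 [-0.4  0.8 -0.3]
[0.449 0.332 0.175] shares [ 2.5585 -0.9019  0.0083]
[0.449 0.332 0.015] shares [ 0.002  -0.0047  0.8   ]
turn shares [ 0.0028  0.0012 -0.0001]
```

>>> carry_out(
  motion="0.128 -0.045 0 0 0 0 0.85;0.243 -0.0857 0 0 0 0 0.85;0.243 -0.0857 0 0 0 0 0.85;0.243 -0.0857 0 0 0 0 0.85;0.243 -0.0857 0 0 0 0 0.85;0.243 -0.0857 0 0 0 0 0.85;0.243 -0.0857 0 0 0 0 0.85;0.243 -0.0857 0 0 0 0 0.85;0.243 -0.0857 0 0 0 0 0.85;0.243 -0.0857 0 0 0 0 0.85;0.243 -0.0857 0 0 0 0 0.85;0 0 0 0 0 0 0.85",
)

```text
time: 12.42
tool_pos: [0.4453, 0.3347, 0.1736]
ee_rot: [-3.139, 0.001, 1.645]
wrist_force: [0.5, -0.5, -0.0]
width: 0.0794
finger_force: 0.0
```

```bash
python3 go.py .449,.332,.015; python3 - <<'E'
from h import *
T=cam("top");S=cam("side")
bt=[b for b in blobs(T[0],(370,170,410,215))];bs=[b for b in blobs(S[0],(385,260,440,345))];print(bt,bs)
cv2.imwrite("pics/x1.png",np.hstack([cv2.resize(T[0][170:230,340:440,::-1],None,fx=4,fy=4),cv2.resize(S[0][260:360,380:480,::-1],(240,240))]))
E
```

```text
12.43 [0.4453 0.3347 0.1736] [-3.1389e+00  6.0000e-04  1.6453e+00] 0.0794 [ 0.5 -0.5 -0. ]
[0.449 0.332 0.015] shares [-0.0143  0.0198  0.7929]
turn shares [-0.0013  0.0003  0.0025]
[([389.35, 187.57], [381, 178, 18, 20, 272])] [([413.35, 290.54], [385, 272, 55, 39, 1229])]
```

View pics/x1.png

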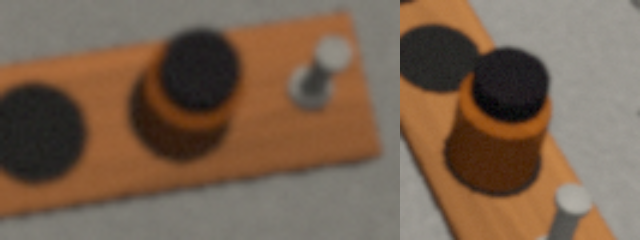

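XL stands upright on the pad beside the peg, centred in both views. Now I'll take L.

>>> carry_out(
  motion="-0.005 0.01 0.1 0 0 0 0.85;-0.005 0.008 0.15 0 0 0 0.85;0 0 0.15 0 0 0 0.85;0 0 0.15 0 0 0 0.85;0 0 0.12 0 0 0 0.85;0 0 0.08 0 0 0 0.85;0 0 0.04 0 0 0 0.85;0 0 0 0 0 0 0.75;0 0 0 0 0 0 0.65;0 0 0 0 0 0 0.55",
)

```text
time: 13.78
tool_pos: [0.452, 0.331, 0.0183]
ee_rot: [3.14, -0.001, 1.64]
wrist_force: [-0.3, 0.0, -1.1]
width: 0.0546
finger_force: 0.0
```

```bash
python3 go.py .449,.332,.014
```

```text
13.78 [0.452  0.331  0.0183] [ 3.1397e+00 -8.0000e-04  1.6400e+00] 0.0546 [-0.3  0.  -1.1]
[0.449 0.332 0.014] shares [ 0.0061 -0.0149  0.0216]
turn shares [ 0.0009 -0.0004  0.    ]
```

>>> carry_out(
  motion="0.005 -0.014 0.02 0 0 0 0.55;0 0 0 0 0 0 0.53;0 0 0 0 0 0 0.51;0 0 0 0 0 0 0.49;0 0 0 0 0 0 0.4;0 0 0 0 0 0 0.2;0 0 0 0 0 0 0.2;0 0 0 0 0 0 0.2",
)

```text
time: 14.78
tool_pos: [0.4485, 0.3313, 0.0132]
ee_rot: [-3.142, 0.0, 1.64]
wrist_force: [0.2, -0.6, -0.5]
width: 0.0462
finger_force: 30.0
```

>>> carry_out(
  motion="0 0 -0.05 0 0 0 0.2;0 0 -0.1 0 0 0 0.2;0 0 -0.15 0 0 0 0.2;0 0 -0.2 0 0 0 0.2;0 0 -0.15 0 0 0 0.2;0 0 -0.05 0 0 0 0.2;0 0 0 0 0 0 0.2;0 0 0 0 0 0 0.2",
)

```text
time: 15.78
tool_pos: [0.4476, 0.3308, 0.1513]
ee_rot: [-3.138, 0.002, 1.64]
wrist_force: [-0.6, 0.5, -1.6]
width: 0.0465
finger_force: 30.0
```

```bash
python3 go.py .6578,-.0808,.154 .6578,-.0808,.0295
```

```text
15.78 [0.4476 0.3308 0.1513] [-3.1385e+00  1.7000e-03  1.6399e+00] 0.0465 [-0.6  0.5 -1.6]
[ 0.6578 -0.0808  0.154 ] shares [-2.1259  0.9063 -0.0128]
[ 0.6578 -0.0808  0.0295] shares [0.001  0.0019 0.6225]
turn shares [-0.0015  0.0008 -0.    ]
```

>>> carry_out(
  motion="-0.106 0.045 0 0 0 0 0.2;-0.2125 0.0906 0 0 0 0 0.2;-0.2125 0.0906 0 0 0 0 0.2;-0.2125 0.0906 0 0 0 0 0.2;-0.2125 0.0906 0 0 0 0 0.2;-0.2125 0.0906 0 0 0 0 0.2;-0.2125 0.0906 0 0 0 0 0.2;-0.2125 0.0906 0 0 0 0 0.2;-0.2125 0.0906 0 0 0 0 0.2;-0.2125 0.0906 0 0 0 0 0.2;-0.106 0.045 0 0 0 0 0.2;0 0 0 0 0 0 0.2",
)

```text
time: 17.27
tool_pos: [0.6581, -0.0807, 0.1515]
ee_rot: [-3.139, -0.001, 1.638]
wrist_force: [-0.2, 1.1, -1.0]
width: 0.0465
finger_force: 30.0
```

>>> carry_out(
  motion="0 0 0 0 0 0 0.2;0 0 0.05 0 0 0 0.2;0 0 0.1 0 0 0 0.2;0 0 0.15 0 0 0 0.2;0 0 0.12 0 0 0 0.2;0 0 0.08 0 0 0 0.2;0 0 0.04 0 0 0 0.2;0 0 0.02 0 0 0 0.2;0 0 0 0 0 0 0.2;0 0 0 0 0 0 0.2",
)

```text
time: 18.52
tool_pos: [0.6592, -0.0802, 0.0424]
ee_rot: [3.14, 0.001, 1.64]
wrist_force: [0.5, 0.1, -0.3]
width: 0.0459
finger_force: 30.0
```

```bash
python3 go.py .6578,-.0808,.03
```

```text
18.52 [ 0.6592 -0.0802  0.0424] [3.1396e+00 6.0000e-04 1.6398e+00] 0.0459 [ 0.5  0.1 -0.3]
[ 0.6578 -0.0808  0.03  ] shares [-0.0025 -0.0074  0.0621]
turn shares [ 0.0009  0.0003 -0.0001]
```

>>> carry_out(
  motion="-0.004 -0.006 0.02 0 0 0 0.2;0 0 0.02 0 0 0 0.2;0 0 0.012 0 0 0 0.2;0 0 0.007 0 0 0 0.2;0 0 0.005 0 0 0 0.2;0 0 0.003 0 0 0 0.2;0 0 0 0 0 0 0.2;0 0 0 0 0 0 0.2",
)

```text
time: 19.52
tool_pos: [0.6574, -0.0809, 0.0282]
ee_rot: [3.141, 0.0, 1.64]
wrist_force: [-0.7, -0.2, 0.7]
width: 0.0462
finger_force: 30.0
```

>>> carry_out(
  motion="0 0 0 0 0 0 0.53;0 0 0 0 0 0 0.57;0 0 0 0 0 0 0.65;0 0 0 0 0 0 0.75;0 0 0 0 0 0 0.75;0 0 -0.05 0 0 0 0.75;0 0 -0.15 0 0 0 0.75;0 0 -0.2 0 0 0 0.75;0 0 -0.15 0 0 0 0.75;0 0 -0.05 0 0 0 0.75;0 0 0 0 0 0 0.75;0 0 0 0 0 0 0.75",
)

```text
time: 21.02
tool_pos: [0.6564, -0.0807, 0.1458]
ee_rot: [-3.138, -0.001, 1.64]
wrist_force: [-0.4, -0.2, -0.7]
width: 0.0706
finger_force: 0.0
```

```bash
python3 go.py .4495,-.1263,.148 .4495,-.1263,.007
```

```text
21.02 [ 0.6564 -0.0807  0.1458] [-3.1383e+00 -9.0000e-04  1.6398e+00] 0.0706 [-0.4 -0.2 -0.7]
[ 0.4495 -0.1263  0.148 ] shares [-0.1559 -1.0479 -0.0078]
[ 0.4495 -0.1263  0.007 ] shares [-6.00e-04  2.30e-03  7.05e-01]
turn shares [-0.0016 -0.0004 -0.0001]
```

>>> carry_out(
  motion="-0.01 -0.07 0 0 0 0 0.75;-0.021 -0.14 0 0 0 0 0.75;-0.021 -0.14 0 0 0 0 0.75;-0.021 -0.14 0 0 0 0 0.75;-0.021 -0.14 0 0 0 0 0.75;-0.021 -0.14 0 0 0 0 0.75;-0.021 -0.14 0 0 0 0 0.75;-0.021 -0.14 0 0 0 0 0.75;0 0 0 0 0 0 0.75;0 0 0 0 0 0 0.75;0 0 0 0 0 0 0.75",
)

```text
time: 22.4
tool_pos: [0.4506, -0.1265, 0.1474]
ee_rot: [-3.141, -0.0, 1.64]
wrist_force: [-1.2, -0.1, -0.1]
width: 0.0703
finger_force: 0.0
```

```bash
python3 go.py .4495,-.1263,.007
```

```text
22.4 [ 0.4506 -0.1265  0.1474] [-3.1411e+00 -4.0000e-04  1.6404e+00] 0.0703 [-1.2 -0.1 -0.1]
[ 0.4495 -0.1263  0.007 ] shares [ 0.001 -0.005  0.702]
turn shares [-0.0003 -0.0002  0.0002]
```

>>> carry_out(
  motion="0 -0.005 0.06 0 0 0 0.75;0 0 0.12 0 0 0 0.75;0 0 0.15 0 0 0 0.75;0 0 0.14 0 0 0 0.7;0 0 0.11 0 0 0 0.65;0 0 0.07 0 0 0 0.6;0 0 0.035 0 0 0 0.55;0 0 0.015 0 0 0 0.52;0 0 0 0 0 0 0.5;0 0 0 0 0 0 0.48;0 0 0 0 0 0 0.46",
)

```text
time: 23.78
tool_pos: [0.4494, -0.127, 0.0084]
ee_rot: [3.141, 0.001, 1.64]
wrist_force: [-0.1, -0.7, -0.4]
width: 0.0435
finger_force: 0.0
```

```bash
python3 go.py .4495,-.1263,.007
```

```text
23.77 [ 0.4494 -0.127   0.0084] [3.1405e+00 6.0000e-04 1.6399e+00] 0.0435 [-0.1 -0.7 -0.4]
[ 0.4495 -0.1263  0.007 ] shares [0.0033 0.0005 0.0072]
turn shares [ 0.0005  0.0003 -0.0001]
```

>>> carry_out(
  motion="0.003 0 0.005 0 0 0 0.44;0 0 0 0 0 0 0.42;0 0 0 0 0 0 0.4;0 0 0 0 0 0 0.35;0 0 0 0 0 0 0.2;0 0 0 0 0 0 0.2;0 0 0 0 0 0 0.2",
)

```text
time: 24.65
tool_pos: [0.449, -0.1262, 0.0069]
ee_rot: [3.142, 0.0, 1.64]
wrist_force: [-0.0, 0.2, -0.5]
width: 0.0372
finger_force: 30.0
```

>>> carry_out(
  motion="0 0 -0.05 0 0 0 0.2;0 0 -0.1 0 0 0 0.2;0 0 -0.15 0 0 0 0.2;0 0 -0.2 0 0 0 0.2;0 0 -0.15 0 0 0 0.2;0 0 -0.05 0 0 0 0.2;0 0 0 0 0 0 0.2;0 0 0 0 0 0 0.2",
)

```text
time: 25.65
tool_pos: [0.448, -0.1258, 0.1452]
ee_rot: [-3.139, -0.001, 1.64]
wrist_force: [-1.0, 0.5, -0.0]
width: 0.0371
finger_force: 30.0
```

```bash
python3 go.py .6518,.004,.147 .6518,.004,.022
```

```text
25.65 [ 0.448  -0.1258  0.1452] [-3.1388e+00 -1.3000e-03  1.6399e+00] 0.0371 [-1.   0.5 -0. ]
[0.6518 0.004  0.147 ] shares [ 0.5771  1.0611 -0.0113]
[0.6518 0.004  0.022 ] shares [-0.0008  0.0018  0.625 ]
turn shares [-0.0013 -0.0006 -0.0001]
```

>>> carry_out(
  motion="0.029 0.053 0 0 0 0 0.2;0.058 0.106 0 0 0 0 0.2;0.058 0.106 0 0 0 0 0.2;0.058 0.106 0 0 0 0 0.2;0.058 0.106 0 0 0 0 0.2;0.058 0.106 0 0 0 0 0.2;0.058 0.106 0 0 0 0 0.2;0.058 0.106 0 0 0 0 0.2;0.058 0.106 0 0 0 0 0.2;0.058 0.106 0 0 0 0 0.2;0.029 0.053 0 0 0 0 0.2;0 0 0 0 0 0 0.2",
)

```text
time: 27.15
tool_pos: [0.6525, 0.0048, 0.1456]
ee_rot: [-3.14, -0.0, 1.641]
wrist_force: [-0.7, -0.6, -0.0]
width: 0.0375
finger_force: 30.0
```

>>> carry_out(
  motion="0 0 0 0 0 0 0.2;0 0 0.05 0 0 0 0.2;0 0 0.1 0 0 0 0.2;0 0 0.15 0 0 0 0.2;0 0 0.12 0 0 0 0.2;0 0 0.08 0 0 0 0.2;0 0 0.04 0 0 0 0.2;0 0 0.02 0 0 0 0.2;0 0 0 0 0 0 0.2;0 0 0 0 0 0 0.2",
)

```text
time: 28.4
tool_pos: [0.6532, 0.0041, 0.036]
ee_rot: [3.14, 0.0, 1.64]
wrist_force: [0.1, 0.2, -1.0]
width: 0.037
finger_force: 30.0
```

```bash
python3 go.py .6518,.004,.022
```

```text
28.4 [0.6532 0.0041 0.036 ] [3.1396e+00 4.0000e-04 1.6399e+00] 0.037 [ 0.1  0.2 -1. ]
[0.6518 0.004  0.022 ] shares [-0.0001 -0.0073  0.07  ]
turn shares [ 0.001   0.0002 -0.    ]
```

>>> carry_out(
  motion="0 -0.006 0.02 0 0 0 0.2;0 0 0.02 0 0 0 0.2;0 0 0.012 0 0 0 0.2;0 0 0.007 0 0 0 0.2;0 0 0.005 0 0 0 0.2;0 0 0.003 0 0 0 0.2;0 0 0.002 0 0 0 0.2;0 0 0 0 0 0 0.2;0 0 0 0 0 0 0.2",
)

```text
time: 29.52
tool_pos: [0.6513, 0.0041, 0.0219]
ee_rot: [3.141, 0.0, 1.64]
wrist_force: [-3.8, 0.5, 5.4]
width: 0.0373
finger_force: 30.0
```

>>> carry_out(
  motion="0 0 -0.001 0 0 0 0.2;0 0 0 0 0 0 0.43;0 0 0 0 0 0 0.48;0 0 0 0 0 0 0.55;0 0 0 0 0 0 0.65;0 0 0 0 0 0 0.65;0 0 -0.05 0 0 0 0.65;0 0 -0.15 0 0 0 0.65;0 0 -0.2 0 0 0 0.65;0 0 -0.15 0 0 0 0.65;0 0 -0.05 0 0 0 0.65;0 0 0 0 0 0 0.65",
)

```text
time: 31.02
tool_pos: [0.6515, 0.0041, 0.1419]
ee_rot: [3.14, 0.0, 1.64]
wrist_force: [-0.2, 1.3, -0.5]
width: 0.0612
finger_force: 0.0
```

```bash
python3 go.py .441,.1225,.14 .441,.1225,.004
```

```text
31.02 [0.6515 0.0041 0.1419] [3.1402e+00 3.0000e-04 1.6399e+00] 0.0612 [-0.2  1.3 -0.5]
[0.441  0.1225 0.14  ] shares [ 0.6633 -1.0094  0.0081]
[0.441  0.1225 0.004 ] shares [ 2.0e-04 -9.0e-04  6.8e-01]
turn shares [ 0.0007  0.0001 -0.0001]
```

>>> carry_out(
  motion="0.036 -0.056 0 0 0 0 0.65;0.078 -0.119 0 0 0 0 0.65;0.078 -0.119 0 0 0 0 0.65;0.078 -0.119 0 0 0 0 0.65;0.078 -0.119 0 0 0 0 0.65;0.078 -0.119 0 0 0 0 0.65;0.078 -0.119 0 0 0 0 0.65;0.078 -0.119 0 0 0 0 0.65;0.078 -0.119 0 0 0 0 0.65;0 0 0 0 0 0 0.65;0 0 0 0 0 0 0.65;0 0 0 0 0 0 0.65",
)

```text
time: 32.52
tool_pos: [0.4414, 0.1214, 0.1408]
ee_rot: [-3.141, 0.0, 1.639]
wrist_force: [-0.2, -0.6, -1.0]
width: 0.0614
finger_force: 0.0
```

```bash
python3 go.py .441,.1225,.004
```

```text
32.52 [0.4414 0.1214 0.1408] [-3.1409e+00  3.0000e-04  1.6391e+00] 0.0614 [-0.2 -0.6 -1. ]
[0.441  0.1225 0.004 ] shares [ 0.0056 -0.0011  0.6839]
turn shares [-0.0003  0.0002 -0.0004]
```

>>> carry_out(
  motion="0.005 0 0.06 0 0 0 0.65;0 0 0.12 0 0 0 0.65;0 0 0.15 0 0 0 0.65;0 0 0.14 0 0 0 0.6;0 0 0.09 0 0 0 0.55;0 0 0.06 0 0 0 0.5;0 0 0.03 0 0 0 0.45;0 0 0.01 0 0 0 0.42;0 0 0 0 0 0 0.4;0 0 0 0 0 0 0.38;0 0 0 0 0 0 0.37",
)

```text
time: 33.9
tool_pos: [0.4413, 0.1229, 0.0097]
ee_rot: [3.141, 0.0, 1.64]
wrist_force: [0.8, -0.3, 1.5]
width: 0.035
finger_force: 0.0
```

```bash
python3 go.py .441,.1225,.004
```

```text
33.9 [0.4413 0.1229 0.0097] [3.1405 0.     1.6399] 0.035 [ 0.8 -0.3  1.5]
[0.441  0.1225 0.004 ] shares [-0.0019 -0.0019  0.0287]
turn shares [ 0.0005  0.     -0.    ]
```

>>> carry_out(
  motion="-0.001 -0.001 0.015 0 0 0 0.37;0 0 0.01 0 0 0 0.37;0 0 0.005 0 0 0 0.36;0 0 0 0 0 0 0.34;0 0 0 0 0 0 0.32;0 0 0 0 0 0 0.2;0 0 0 0 0 0 0.1;0 0 0 0 0 0 0.1",
)

```text
time: 34.9
tool_pos: [0.4408, 0.1226, 0.0033]
ee_rot: [3.142, 0.0, 1.64]
wrist_force: [0.3, -0.0, 0.6]
width: 0.0292
finger_force: 30.0
```

>>> carry_out(
  motion="0 0 -0.05 0 0 0 0.1;0 0 -0.1 0 0 0 0.1;0 0 -0.15 0 0 0 0.1;0 0 -0.2 0 0 0 0.1;0 0 -0.15 0 0 0 0.1;0 0 -0.05 0 0 0 0.1;0 0 0 0 0 0 0.1;0 0 0 0 0 0 0.1",
)

```text
time: 35.9
tool_pos: [0.4398, 0.1225, 0.1416]
ee_rot: [-3.139, 0.0, 1.64]
wrist_force: [0.8, 0.3, -1.0]
width: 0.0295
finger_force: 30.0
```

```bash
python3 go.py .646,.0889,.14 .646,.0889,.019
python3 - <<'E'
from h import *
S=cam("side")
cv2.imwrite("pics/s2.png",cv2.resize(S[0][100:350,180:480,::-1],None,fx=2.2,fy=2.2))
E
```

```text
35.9 [0.4398 0.1225 0.1416] [-3.1385e+00  3.0000e-04  1.6399e+00] 0.0295 [ 0.8  0.3 -1. ]
[0.646  0.0889 0.14  ] shares [-0.2386  1.0169  0.0049]
[0.646  0.0889 0.019 ] shares [2.00e-04 1.90e-03 6.05e-01]
turn shares [-0.0015  0.0002 -0.0001]
```

View pics/s2.png

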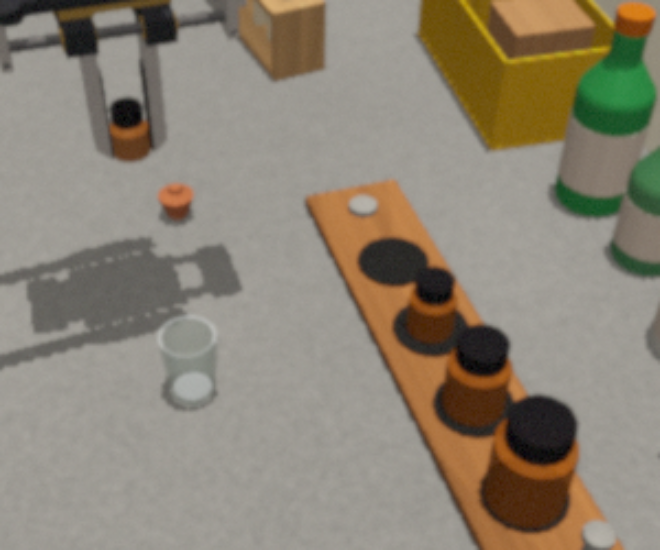

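The jar S is held upright at about (130,130) in the crop. XL, L and M stand centred on their pads and the beaker is untouched.

>>> carry_out(
  motion="-0.012 0.051 0 0 0 0 0.1;-0.024 0.1017 0 0 0 0 0.1;-0.024 0.1017 0 0 0 0 0.1;-0.024 0.1017 0 0 0 0 0.1;-0.024 0.1017 0 0 0 0 0.1;-0.024 0.1017 0 0 0 0 0.1;-0.024 0.1017 0 0 0 0 0.1;-0.024 0.1017 0 0 0 0 0.1;-0.024 0.1017 0 0 0 0 0.1;-0.024 0.1017 0 0 0 0 0.1;-0.012 0.051 0 0 0 0 0.1;0 0 0 0 0 0 0.1",
)

```text
time: 37.45
tool_pos: [0.6473, 0.0885, 0.1422]
ee_rot: [-3.14, 0.0, 1.639]
wrist_force: [-0.3, 0.0, -0.2]
width: 0.0291
finger_force: 30.0
```

>>> carry_out(
  motion="0 0 0 0 0 0 0.1;0 0 0.05 0 0 0 0.1;0 0 0.1 0 0 0 0.1;0 0 0.15 0 0 0 0.1;0 0 0.12 0 0 0 0.1;0 0 0.08 0 0 0 0.1;0 0 0.03 0 0 0 0.1;0 0 0.01 0 0 0 0.1;0 0 0 0 0 0 0.1;0 0 0 0 0 0 0.1",
)

```text
time: 38.7
tool_pos: [0.6478, 0.0888, 0.0364]
ee_rot: [3.14, 0.0, 1.64]
wrist_force: [0.5, -0.2, -0.4]
width: 0.0288
finger_force: 30.0
```

```bash
python3 go.py .646,.0889,.0185
```

```text
38.7 [0.6478 0.0888 0.0364] [3.1395e+00 1.0000e-04 1.6399e+00] 0.0288 [ 0.5 -0.2 -0.4]
[0.646  0.0889 0.0185] shares [ 0.001  -0.0092  0.0896]
turn shares [ 0.001   0.0001 -0.0001]
```

>>> carry_out(
  motion="0 -0.006 0.025 0 0 0 0.1;0 0 0.025 0 0 0 0.1;0 0 0.015 0 0 0 0.1;0 0 0.01 0 0 0 0.1;0 0 0.006 0 0 0 0.1;0 0 0.004 0 0 0 0.1;0 0 0.002 0 0 0 0.1;0 0 0 0 0 0 0.1;0 0 0 0 0 0 0.1",
)

```text
time: 39.83
tool_pos: [0.646, 0.0887, 0.0184]
ee_rot: [3.141, 0.0, 1.64]
wrist_force: [-1.5, 0.1, 2.5]
width: 0.0294
finger_force: 30.0
```

>>> carry_out(
  motion="0 0 0 0 0 0 0.34;0 0 0 0 0 0 0.38;0 0 0 0 0 0 0.45;0 0 0 0 0 0 0.55;0 0 0 0 0 0 0.55;0 0 -0.05 0 0 0 0.55;0 0 -0.15 0 0 0 0.55;0 0 -0.2 0 0 0 0.55;0 0 -0.2 0 0 0 0.55;0 0 -0.2 0 0 0 0.55;0 -0.1 -0.1 0 0 0 0.55",
)

```text
time: 41.2
tool_pos: [0.6274, 0.0873, 0.2018]
ee_rot: [3.136, 0.0, 1.64]
wrist_force: [0.1, 0.3, 0.1]
width: 0.0516
finger_force: 0.0
```

>>> carry_out(
  motion="0.1 -0.2 0 0 0 0 0.55;0.1 -0.2 0 0 0 0 0.55;0.1 -0.2 0 0 0 0 0.55;0.1 -0.2 0 0 0 0 0.55;0.1 -0.2 0 0 0 0 0.55;0.1 -0.2 0 0 0 0 0.55;0 0 0 0 0 0 0.55;0 0 0 0 0 0 0.55",
)

```text
time: 42.2
tool_pos: [0.3788, 0.1904, 0.1987]
ee_rot: [3.139, 0.0, 1.64]
wrist_force: [0.1, -0.5, -0.2]
width: 0.0515
finger_force: 0.0
```

```bash
python3 - <<'E'
from h import *
T=cam("top");S=cam("side")
for n,(x,y),h,r,z in (("xl",(.6635,-.1655),.02,.0225,.075),("l",(.6578,-.0808),.018,.019,.063),("m",(.6518,.004),.016,.015,.052),("s",(.646,.0889),.014,.012,.042)):
    o=[]
    for c in(T,S):
        p=cen(c,x,y,z,h,r); q=max(proj(c,[x+r,y,z])[0]-p,key=abs); R=22 if c is T else 30
        b=blobs(c[0],(int(p[0])-R,int(p[1])-R,int(p[0])+R,int(p[1])+R),35)
        o.append(min((np.array(k[0]) for k in b),key=lambda k:np.hypot(*(k-p))))
    print(n,[k.round(1).tolist() for k in o],fit(T,S,o[0],o[1],h,r)[0].round(4),fit(T,S,o[0],o[1],h,r,z)[0].round(4))
cv2.imwrite("pics/f.png",np.vstack([cv2.resize(T[0][150:310,220:480,::-1],(520,320)),cv2.resize(S[0][180:400,300:490,::-1],(520,280))]))
E
```

```text
xl [[389.2, 187.8], [425.0, 295.6]] [ 0.6625 -0.1654  0.0728] [ 0.6617 -0.1661]
l [[349.7, 195.7], [398.2, 259.4]] [ 0.6564 -0.0792  0.0611] [ 0.6558 -0.08  ]
m [[311.2, 202.3], [376.9, 230.1]] [0.652  0.0056 0.0489] [0.6511 0.0042]Traceback (most recent call last):
  File "<stdin>", line 8, in <module>
ValueError: min() iterable argument is empty
```

```bash
python3 - <<'E'
from h import *
T=cam("top");S=cam("side")
cv2.imwrite("pics/f2.png",np.vstack([cv2.resize(T[0][160:320,230:490,::-1],(520,320)),cv2.resize(S[0][180:340,220:480,::-1],(520,280))]))
E
```

```text
(no output)
```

View pics/f2.png

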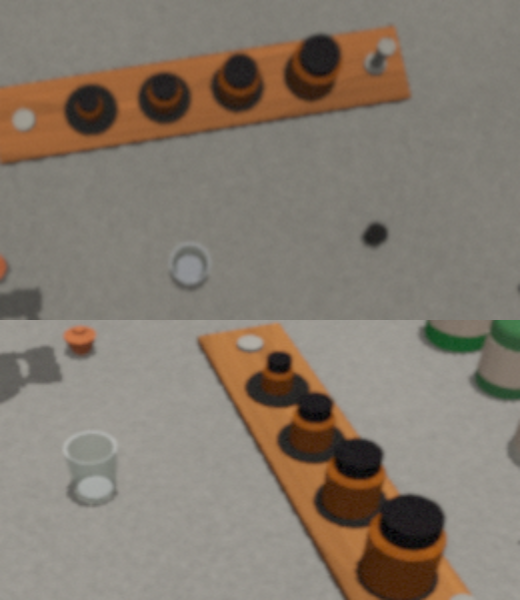

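All four jars stand upright and centred, in size order from the peg at the right. The beaker is in its place and the arm is clear.

```bash
python3 -c "
from bench import robot
print(robot.close_job())"
```

```text
the job is handed in; nothing more can be done
None
```

The job is handed in at about 42 s: all four jars stand upright on their pads, largest next to the peg and smaller away from it, with the beaker left alone; XL, L and M measured within about 2 mm of pad centre, and S was checked only by eye.

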